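Slide the long clamp collar round the handlebar bend to the stem

ROBOT

A 7-joint arm with a two-finger parallel gripper is mounted at the origin on the work surface. World frame = base frame: x ahead of the robot, y to its left, z up, the work surface at z = 0. Lengths are in m, angles in rad, forces in N, time in s.
With the tool pointing down it reaches from about 0.4 to 0.875 m from the base axis. Payload 19.3 kg.
Tool frame: the origin (TCP) lies at the very end of the fingers, on their centre line; the grasp point (between the pads) lies 19 mm behind it; z points along the fingers, y is the line along which they close (so a half turn about z gives the same grasp; the last joint's range is limited). The gripper opens to 85 mm and grips with 20 to 120 N. Pads are 22 mm wide; open, the fingers measure 114 mm over their backs; the gripper's body (76 mm by 85 mm) begins 54 mm behind the grasp point. The pads swing forward as they close: fully open they stand 13 mm farther back than shut.
Start: joints at [1.06, 0.521, -0.036, 1.599, 0.021, 1.021, -0.113], TCP at [0.267, -0.565, 0.231] pointing down, gripper open.
Joint ranges: [-2.91, 2.91], [-0.3, 2.13], [-1.5, 1.42], [0.17, 2.43], [-1.26, 4.41], [0.16, 1.93], [-2.52, 2.52]. Speed limits (rad/s): [1.89, 1.89, 2.39, 2.39, 3.01, 3.01, 3.01].

INTERFACE

Orientations are given as [roll, pitch, yaw] about the fixed x, y, z axes, in that order (R = Rz(yaw) Ry(pitch) Rx(roll)).
In Python, from workcell import monitor, optics, job_done gives the robot as it stands.
- The arm moves only by the shell command python3 -m handwheel 'ROWS' [FORCE]. ROWS is JSON, a list of rows, each an object of numbers: "dx", "dy", "dz": the shift along the tool's x, y, z in cm; "wx", "wy", "wz": the turn, a rotation vector about the tool's x, y, z in rad; "claw": the opening in per cent of the stroke, from 0 (shut) to 100 (fully open). A call has 1 to 8 rows; each row shifts and turns the commanded pose from where the row before left it, along the tool's axes as they then stand; what a row does not reach is not made up. A row lasts 1/8 s, in which the tool goes at most 62.5 mm and 10.7 degrees, less where a joint would pass 70% of its speed; a pose out of reach is approached as far as the arm can. A call with a gripper value outside its range is refused whole. The fingers move at their own pace and stop on an object; FORCE is the grip in N (left out, the last holds). Time passes only in rows, so rows that do not move let the fingers close. It gives the time, the measured TCP pose, the force, the opening and the grip force at its end, in the units of the state.
- monitor.observe(): the state, without advancing time (a new reading comes with each control period).
- optics.grab_frame(name): name is "scene" or "side" or "wrist"; returns a dict with "frame" (480x640x3 uint8, blue, green, red), "fovy" (degrees; the focal length in pixels is half the picture's height over the tangent of half this angle, whatever the lens; pixels are square), "cx", "cy" (the principal point, pixels), "R" (3x3) and "t" (3): a world point X has camera coordinates R X + t. Camera axes: x right, y down, z forward; pixel columns grow to the right and rows downward; lengths in m; the calibration is good to about 2 mm. A picture is of the moment at which its call begins. There is no depth.
- job_done(): hands the job in; it is judged then, once.
Trained networks look in the newest picture that a camera, given by its name, has taken for a name from the list of things; names that differ only in an ending like _2 or _b are one class to them, and where a whole thing is asked for, a point or a joint stands for the part that bears it (a point fixed in the world has none). Each returns a list of dicts, best first, with "p" (0 to 1); they miss things now and then, are a little off and sometimes report something else, mostly with a low value. They report only what shows in the picture. A call takes as long as a camera call.
- optics.masks_of(name, camera): "region" (480x640 bool, what is visible of it) and "rect" ([left, top, width, height] in pixels, round what is visible of it).
The state is a dict: "clock": time; "qpos": joint angles; "qd": joint speeds; "joint_efforts": joint torques, N m; "position": TCP position; "tool_rot": TCP orientation; "force": force on the tool from outside, world axes, zero at the start; "moment": the same for the moment, N m; "grip_width": finger opening in m; "finger_force": force on a finger pad.
Only numpy, scipy, OpenCV 4.12 (cv2) and the standard library are available. Lean on these libraries where they do the work, as an engineer would, in place of code of your own. Each camera call takes 0.05 s, during which the arm holds its last target. There are 200 camera calls.

TASK

Two loose brass collars hang on the small bicycle handlebar held in the stand, one on each side arm. Take the longer collar and slide it along the bar, turning it round the bend, until it sits on the straight middle part right beside the stem clamp, touching it or with a gap of no more than 15 mm, and let go. Leave the short collar hanging where it is.

Things in the scene. Friction and masses are not known exactly. Their poses are not given: they have to be found in the camera images.
- handlebar: Fixed level U of 22 mm bar. Origin on the shelf under the stem clamp; z up; bar axis at z = 100 mm. Middle part along y, -85 to 85 mm, at x = 0; then quarter-circle bends of 80 mm axis radius, centres (-80, +-85) mm; then straight arms towards -x (the robot) at y = +-165 mm from x = -80 to -170 mm, each ended by a rubber plug 42 mm across, 14 mm long. The whole is yawed up to 10 degrees.
- stem (a point): Centre of the dark stem clamp block that grips the middle of the bar, on the bar's axis 100 mm above the shelf. Block 46 mm (x) by 44 mm (y, along the bar) by 40 mm high, axes as the handlebar's; it stands on a 28 mm post with a foot plate 130 x 100 x 12 mm.
- long_collar: The longer brass collar, a plain tube 44 mm long, 44 mm outside, 34 mm bore, about 0.1 kg, loose on the left or right arm. Origin at its centre, x along the bore. It hangs with its centre about 6 mm below the bar's axis (6 mm play all round), spins freely, slides with light friction, passes the bend if turned with it, and cannot come off past plug or clamp.
- short_collar: The short brass collar, 16 mm long, otherwise the same (44 mm outside diameter, 34 mm bore), on the other side arm. Origin at its centre; x along the bore. To be left where it is.

How it is judged:
At the end, for the whole second after the job is handed in: The long collar hangs at rest on the straight middle part with its centre within 62 mm, measured level, of the middle of the stem clamp (a gap of at most about 18 mm) and its bore within 17 degrees of the bar's direction; the short collar is within 20 mm of where it started (horizontal distance between long_collar and stem below 0.062 m and angle between the x axis of long_collar and the y axis of handlebar, either way round below 0.3 rad and linear speed of long_collar below 0.03 m/s and distance of short_collar from where it was at the start of the episode below 0.02 m); the robot touches nothing.
It fails at once if the short collar is moved more than 20 mm (distance of short_collar from where it was at the start of the episode above 0.02 m).
It also fails if it takes over 42 s, if anything falls off the work surface, if the arm or the gripper's body presses on something with over 40 N, if the wrist force passes 120 N, or if a joint passes its speed limit or range.

## Working session

There is one attempt and no reset: what is moved stays moved. The work goes in short steps, Python scripts to look and compute and a shell command to move; the robot and the scene stay as the last step left them, time stands still between calls to the robot, and variables do not carry over. Pictures are saved under pics/ and viewed, at most 10 in all, crops included, and the job is handed in when it is done.

```bash
mkdir -p pics; python3 - <<'E'
from workcell import monitor, optics
import cv2,numpy as np
s=monitor.observe(); print({k:np.round(v,3).tolist() for k,v in s.items()})
ims=[]
for c in ["scene","side"]:
    f=optics.grab_frame(c); im=f["frame"].copy(); print(c,f["fovy"],f["cx"],f["cy"],np.round(f["R"],3).tolist(),np.round(f["t"],3).tolist())
    for n in ["long_collar","short_collar","handlebar","stem"]:
        for m in optics.masks_of(n,c)[:3]:
            print(c,n,round(m["p"],2),m["rect"],int(m["region"].sum()))
            if m["p"]>.3:
                x,y,w,h=map(int,m["rect"]); cv2.rectangle(im,(x,y),(x+w,y+h),(0,0,255) if n[0]=='l' else (0,255,0),1)
    cv2.imwrite(f"pics/{c}0.png",im)
E
```

```text
{'clock': 0.0, 'qpos': [1.06, 0.522, -0.036, 1.6, 0.021, 1.021, -0.113], 'qd': [0.0, -0.001, -0.0, -0.0, -0.001, 0.002, -0.001], 'joint_efforts': [0.0, -92.713, 1.98, -36.994, 0.018, 0.008, -0.0], 'position': [0.266, -0.565, 0.231], 'tool_rot': [-3.14, 0.0, 0.441], 'force': [0.131, 0.357, 0.157], 'moment': [0.025, 0.023, 0.022], 'finger_force': 0.0, 'grip_width': 0.085}
scene 46.55706669047255 316.68867293852696 245.09690980754408 [[0.678, 0.736, 0.001], [0.439, -0.404, -0.802], [-0.59, 0.544, -0.597]] [-0.433, -0.171, 1.27]
scene long_collar 0.73 [347.2, 178.3, 32.1, 31.5] 550
scene handlebar 0.85 [169.5, 170.5, 234.8, 177.8] 9030
scene stem 0.85 [171.7, 173.1, 233.7, 173.7] 9037
side 51.188258322944705 318.307372948765 239.10491759607257 [[0.801, -0.598, -0.013], [-0.454, -0.593, -0.665], [0.39, 0.538, -0.747]] [-0.463, 0.332, 0.608]
side long_collar 0.83 [211.7, 166.0, 31.2, 34.3] 707
side short_collar 0.79 [327.4, 303.0, 26.2, 31.3] 499
side handlebar 0.93 [194.7, 161.4, 196.7, 194.8] 8268
side stem 0.81 [198.7, 158.2, 192.3, 196.1] 8845
```

View pics/scene0.png

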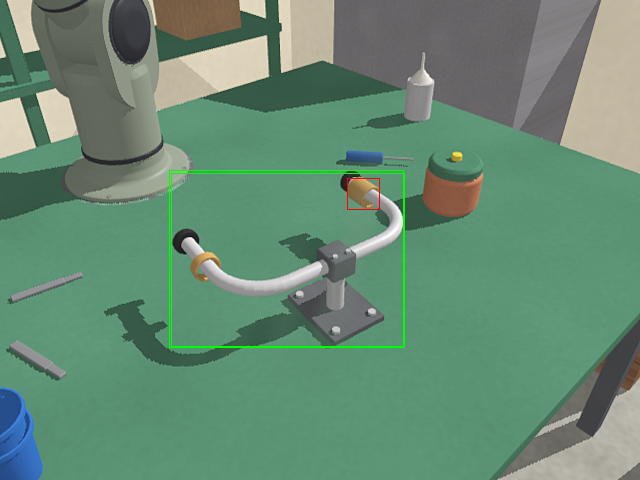

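View pics/side0.png

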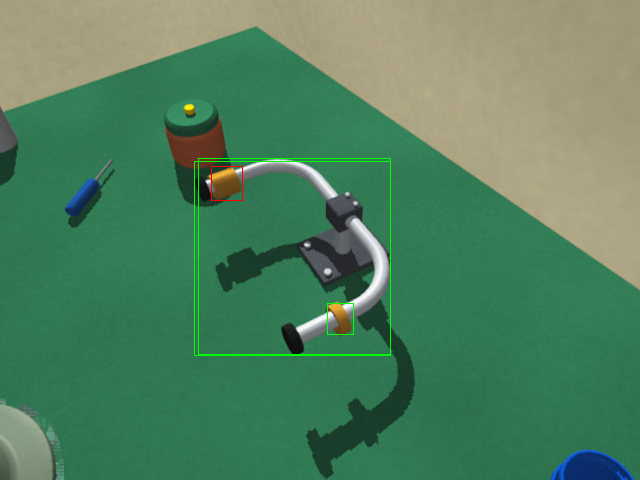

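The scene view shows the long collar on the far arm, next to its plug, at about (363,193), and the clamp at (337,260). In the side view the long collar is at (227,183), the short collar at (340,318) and the clamp at (344,211). So the long collar is on the left (+y) arm. Next I'll fit the bar's pose and triangulate the collars.

```bash
cat > h.py <<'E'
import numpy as np,cv2
from scipy.optimize import minimize
from workcell import monitor, optics
def cam(c):
    f=optics.grab_frame(c); fl=240/np.tan(np.radians(f["fovy"])/2)
    K=np.array([[fl,0,f["cx"]],[0,fl,f["cy"]],[0,0,1]]); f["P"]=K@np.c_[f["R"],f["t"]]; return f
def proj(P,X):
    h=np.c_[X,np.ones(len(X))]@P.T; return h[:,:2]/h[:,2:]
def tri(ps,us):
    X=cv2.triangulatePoints(ps[0],ps[1],*[np.array(u,float).reshape(2,1) for u in us])[:,0]; return X[:3]/X[3]
def axis(n=40):
    a=np.linspace(0,np.pi/2,n)
    h=np.r_[np.c_[np.zeros(n),np.linspace(0,85,n)],np.c_[-80+80*np.cos(a),85+80*np.sin(a)],np.c_[np.linspace(-80,-170,n),np.full(n,165)]]
    return h/1000
def bar2w(p,X):
    x,y,yaw,dz=p; c,s=np.cos(yaw),np.sin(yaw)
    return X@np.array([[c,-s,0],[s,c,0],[0,0,1]]).T+[x,y,dz]
def tube(pts,r):   # ring points about axis points given in xy, z=.1
    d=np.gradient(pts,axis=0); d/=np.linalg.norm(d,axis=1)[:,None]; n=np.c_[-d[:,1],d[:,0]]
    t=np.linspace(0,2*np.pi,12,endpoint=False)
    return [np.c_[q+r*np.cos(t)[:,None]*m, .1+r*np.sin(t)] for q,m in zip(pts,n)]
def parts():
    h=axis()[::3]; out=[]
    for sg in (1,-1):
        r=tube(h*[1,sg],.011); out+=[np.r_[a,b] for a,b in zip(r,r[1:])]
        e=np.array([[-.170,.165*sg],[-.184,.165*sg]]); r=tube(e,.021); out.append(np.r_[r[0],r[1]])
    bx=lambda a,b,z0,z1:np.array([[i*a/2,j*b/2,k] for i in(-1,1) for j in(-1,1) for k in(z0,z1)])
    return out+[bx(.046,.044,.08,.12),bx(.13,.10,0,.012),bx(.026,.026,0,.08)]
PARTS=parts()
def sil(p,P):
    m=np.zeros((480,640),np.uint8)
    for X in PARTS:
        cv2.fillConvexPoly(m,cv2.convexHull(np.round(proj(P,bar2w(p,X))*16).astype(np.int32)),1,shift=4)
    return m>0
E
cat > m.py <<'E'
from h import *
C={c:cam(c) for c in("scene","side")}; M={}; L={}
for c in C:
    M[c]=optics.masks_of("handlebar",c)[0]["region"].copy()
    for n in("long_collar","short_collar"):
        r=[m for m in optics.masks_of(n,c) if m["p"]>.4]
        if r: M[c]|=r[0]["region"]; L[n,c]=np.argwhere(r[0]["region"]).mean(0)[::-1]
ps=[C[c]["P"] for c in C]
S=tri(ps,[(337,260),(344,211)]); print("stem rough",S)
def cost(p):
    return sum(1-(sil(p,C[c]["P"])&M[c]).sum()/(sil(p,C[c]["P"])|M[c]).sum() for c in C)
best=min((minimize(cost,[S[0],S[1],a,0],method="Nelder-Mead",options=dict(initial_simplex=[[S[0],S[1],a,0],[S[0]+.01,S[1],a,0],[S[0],S[1]+.01,a,0],[S[0],S[1],a+.08,0],[S[0],S[1],a,.008]])) for a in(-.1,.05)),key=lambda r:r.fun)
print("bar",best.x,best.fun)
if ("long_collar","scene") in L:
    X=tri(ps,[L["long_collar",c] for c in C]); print("long",X, "in bar:",bar2w([0,0,-best.x[2],0],(X-[best.x[0],best.x[1],0])[None])[0])
ims=[]
for c in C:
    im=C[c]["frame"].copy(); k,_=cv2.findContours(sil(best.x,C[c]["P"]).astype(np.uint8),cv2.RETR_LIST,cv2.CHAIN_APPROX_NONE); cv2.drawContours(im,k,-1,(255,0,255),1)
    ims.append(im[140:380,150:430])
cv2.imwrite("pics/fit.png",cv2.resize(np.hstack(ims),None,fx=1.4,fy=1.4))
E
python3 m.py
```

```text
stem rough [0.65132033 0.02857712 0.09953817]
bar [ 0.64931455  0.02616747 -0.13218683 -0.00203782] 0.2395782613756473
```

View pics/fit.png

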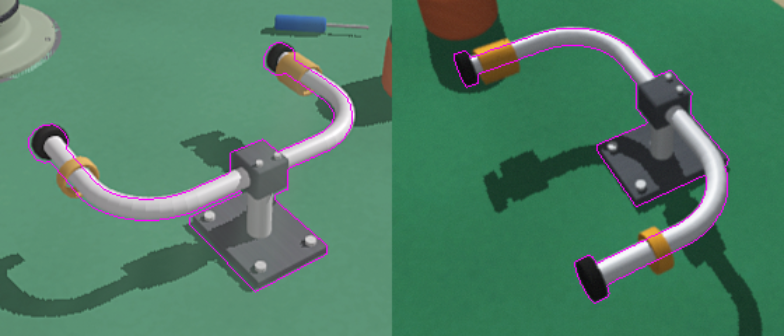

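The fitted outline (magenta) follows the bar, clamp, foot and plugs closely in both views. The network missed the long collar in the scene view this time, so I'll retry that measurement.

```bash
python3 - <<'E'
from h import *
B=[.6493,.0262,-.132]
C={c:cam(c) for c in("scene","side")}
toB=lambda X:bar2w([0,0,-B[2],0],(X-[B[0],B[1],0])[None])[0]
for n in("long_collar","short_collar"):
    u=[]
    for c in C:
        for k in range(4):
            r=[m for m in optics.masks_of(n,c) if m["p"]>.4]
            if r: break
            C[c]=cam(c)
        if not r: print("miss",n,c); continue
        u.append(np.argwhere(r[0]["region"]).mean(0)[::-1]); print(n,c,u[-1].round(1),r[0]["p"])
    if len(u)==2:
        X=tri([C[c]["P"] for c in C],u); print(n,X.round(4),toB(X).round(4))
for x in(-.17,-.148,-.14,-.13,-.08):
    print(x,bar2w([*B,0],np.array([[x,.165,.094]]))[0].round(4),[proj(C[c]["P"],bar2w([*B,0],np.array([[x,.165,.094]])))[0].round(1).tolist() for c in C])
print(monitor.observe()["clock"])
E
```

```text
long_collar scene [360.9 192.1] 0.74
long_collar side [224.9 184.2] 0.73
long_collar [0.5333 0.2053 0.0944] [-0.1386  0.1623  0.0944]
short_collar scene [202.2 264.7] 0.91
short_collar side [339.9 319. ] 0.64
short_collar [ 0.5205 -0.1259  0.0975] [-0.1076 -0.1677  0.0975]
-0.17 [0.5025 0.2121 0.094 ] [[351.1, 185.1], [206.8, 189.1]]
-0.148 [0.5243 0.2092 0.094 ] [[358.5, 190.1], [219.0, 184.7]]
-0.14 [0.5322 0.2082 0.094 ] [[361.3, 192.0], [223.3, 183.1]]
-0.13 [0.5421 0.2069 0.094 ] [[364.8, 194.3], [228.8, 181.2]]
-0.08 [0.5917 0.2003 0.094 ] [[382.8, 206.6], [255.3, 171.6]]
1.2
```

```bash
python3 -m handwheel '[{"dx":3.57,"dy":-3.65},{"dx":3.57,"dy":-3.65},{"dx":3.57,"dy":-3.65},{"dx":3.57,"dy":-3.65},{"dx":3.57,"dy":-3.65},{"dx":3.57,"dy":-3.65},{"dx":3.57,"dy":-3.65},{"dx":3.57,"dy":-3.65}]'
python3 -m handwheel '[{"dx":3.57,"dy":-3.65},{"dx":3.57,"dy":-3.65},{"dx":3.57,"dy":-3.65},{"dx":3.57,"dy":-3.65},{"dx":3.57,"dy":-3.65},{"dx":3.57,"dy":-3.65},{"dx":3.57,"dy":-3.65},{"dx":3.57,"dy":-3.65}]'
python3 -m handwheel '[{"wz":-0.1835},{"wz":-0.1835},{"wz":-0.1835},{"wz":-0.1835},{"wz":-0.1835},{"wz":-0.1835},{"wz":-0.1835}]'
python3 -m handwheel '[{"wz":-0.1835},{"wz":-0.1835},{"wz":-0.1835},{"wz":-0.1835},{"wz":-0.1835},{"wz":-0.1835},{"wz":-0.1835},{}]'
```

```text
schema error: expected keys dx, dy, dz, wx, wy, wz, claw
schema error: expected keys dx, dy, dz, wx, wy, wz, claw
schema error: expected keys dx, dy, dz, wx, wy, wz, claw
schema error: expected keys dx, dy, dz, wx, wy, wz, claw
```

```bash
python3 -m handwheel '[{"dx":3.57,"dy":-3.65,"dz":0,"wx":0,"wy":0,"wz":0,"claw":100},{"dx":3.57,"dy":-3.65,"dz":0,"wx":0,"wy":0,"wz":0,"claw":100},{"dx":3.57,"dy":-3.65,"dz":0,"wx":0,"wy":0,"wz":0,"claw":100},{"dx":3.57,"dy":-3.65,"dz":0,"wx":0,"wy":0,"wz":0,"claw":100},{"dx":3.57,"dy":-3.65,"dz":0,"wx":0,"wy":0,"wz":0,"claw":100},{"dx":3.57,"dy":-3.65,"dz":0,"wx":0,"wy":0,"wz":0,"claw":100},{"dx":3.57,"dy":-3.65,"dz":0,"wx":0,"wy":0,"wz":0,"claw":100},{"dx":3.57,"dy":-3.65,"dz":0,"wx":0,"wy":0,"wz":0,"claw":100}]'
python3 -m handwheel '[{"dx":3.57,"dy":-3.65,"dz":0,"wx":0,"wy":0,"wz":0,"claw":100},{"dx":3.57,"dy":-3.65,"dz":0,"wx":0,"wy":0,"wz":0,"claw":100},{"dx":3.57,"dy":-3.65,"dz":0,"wx":0,"wy":0,"wz":0,"claw":100},{"dx":3.57,"dy":-3.65,"dz":0,"wx":0,"wy":0,"wz":0,"claw":100},{"dx":3.57,"dy":-3.65,"dz":0,"wx":0,"wy":0,"wz":0,"claw":100},{"dx":3.57,"dy":-3.65,"dz":0,"wx":0,"wy":0,"wz":0,"claw":100},{"dx":3.57,"dy":-3.65,"dz":0,"wx":0,"wy":0,"wz":0,"claw":100},{"dx":3.57,"dy":-3.65,"dz":0,"wx":0,"wy":0,"wz":0,"claw":100}]'
```

```text
clock: 2.2
position: [0.4008, -0.1778, 0.2316]
tool_rot: [3.141, -0.0, 0.441]
force: [1.3, -0.2, 0.0]
grip_width: 0.0854
finger_force: 0.0
clock: 3.2
position: [0.5346, 0.2082, 0.2314]
tool_rot: [3.141, -0.0, 0.441]
force: [0.6, -0.5, 0.6]
grip_width: 0.0854
finger_force: 0.0
```

```bash
python3 -m handwheel '[{"dx":0,"dy":0,"dz":0,"wx":0,"wy":0,"wz":-0.1835,"claw":100},{"dx":0,"dy":0,"dz":0,"wx":0,"wy":0,"wz":-0.1835,"claw":100},{"dx":0,"dy":0,"dz":0,"wx":0,"wy":0,"wz":-0.1835,"claw":100},{"dx":0,"dy":0,"dz":0,"wx":0,"wy":0,"wz":-0.1835,"claw":100},{"dx":0,"dy":0,"dz":0,"wx":0,"wy":0,"wz":-0.1835,"claw":100},{"dx":0,"dy":0,"dz":0,"wx":0,"wy":0,"wz":-0.1835,"claw":100},{"dx":0,"dy":0,"dz":0,"wx":0,"wy":0,"wz":-0.1835,"claw":100}]'
python3 -m handwheel '[{"dx":0,"dy":0,"dz":0,"wx":0,"wy":0,"wz":-0.1835,"claw":100},{"dx":0,"dy":0,"dz":0,"wx":0,"wy":0,"wz":-0.1835,"claw":100},{"dx":0,"dy":0,"dz":0,"wx":0,"wy":0,"wz":-0.1835,"claw":100},{"dx":0,"dy":0,"dz":0,"wx":0,"wy":0,"wz":-0.1835,"claw":100},{"dx":0,"dy":0,"dz":0,"wx":0,"wy":0,"wz":-0.1835,"claw":100},{"dx":0,"dy":0,"dz":0,"wx":0,"wy":0,"wz":-0.1835,"claw":100},{"dx":0,"dy":0,"dz":0,"wx":0,"wy":0,"wz":-0.1835,"claw":100},{"dx":0,"dy":0,"dz":0,"wx":0,"wy":0,"wz":0,"claw":100}]'
python3 - <<'E'
from h import *
s=monitor.observe(); print({k:np.round(s[k],3).tolist() for k in("clock","qpos","position","tool_rot","force")})
f=cam("wrist"); B=[.6493,.0262,-.132,0]; im=f["frame"].copy()
h=np.c_[axis(),np.full(120,.1)]; 
for u in proj(f["P"],bar2w(B,h)): cv2.circle(im,(int(u[0]),int(u[1])),1,(255,0,255),-1)
print(proj(f["P"],np.array([[.534,.206,.094]])))
r=optics.masks_of("long_collar","wrist"); print([(m["p"],m["rect"]) for m in r])
cv2.imwrite("pics/wrist1.png",im)
E
```

```text
clock: 4.08
position: [0.5341, 0.2066, 0.2313]
tool_rot: [3.141, 0.0, 1.731]
force: [-0.3, -0.3, -0.4]
grip_width: 0.0852
finger_force: 0.0
clock: 5.08
position: [0.5342, 0.2064, 0.2311]
tool_rot: [3.141, -0.0, 3.008]
force: [1.0, -0.8, 0.3]
grip_width: 0.0857
finger_force: 0.0
{'clock': 5.075, 'qpos': [0.176, 0.594, -0.953, 1.708, 0.531, 1.121, 0.502], 'position': [0.534, 0.206, 0.231], 'tool_rot': [3.141, -0.0, 3.008], 'force': [1.001, -0.84, 0.297]}
[[321.7897881  229.13858227]]
[(0.78, [291.5, 192.2, 64.0, 75.0])]
```

View pics/wrist1.png

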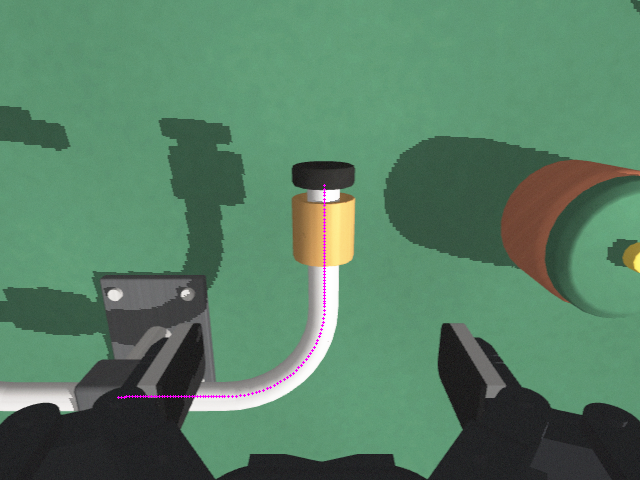

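The projected bar line lies on the bar, and the long collar is at (323,230), within 2 px of the prediction. The tool is lined up, so I'll descend and grip.

```bash
python3 -m handwheel '[{"dx":0,"dy":0,"dz":4,"wx":0,"wy":0,"wz":0,"claw":100},{"dx":0,"dy":0,"dz":4,"wx":0,"wy":0,"wz":0,"claw":100},{"dx":0,"dy":0,"dz":3.1,"wx":0,"wy":0,"wz":0,"claw":100},{"dx":0,"dy":0,"dz":2.5,"wx":0,"wy":0,"wz":0,"claw":100},{"dx":0,"dy":0,"dz":1.5,"wx":0,"wy":0,"wz":0,"claw":100},{"dx":0,"dy":0,"dz":1,"wx":0,"wy":0,"wz":0,"claw":100},{"dx":0,"dy":0,"dz":0,"wx":0,"wy":0,"wz":0,"claw":100}]' 30
python3 -m handwheel '[{"dx":0,"dy":0,"dz":0,"wx":0,"wy":0,"wz":0,"claw":30},{"dx":0,"dy":0,"dz":0,"wx":0,"wy":0,"wz":0,"claw":30},{"dx":0,"dy":0,"dz":0,"wx":0,"wy":0,"wz":0,"claw":30},{"dx":0,"dy":0,"dz":0,"wx":0,"wy":0,"wz":0,"claw":30},{"dx":0,"dy":0,"dz":0,"wx":0,"wy":0,"wz":0,"claw":30},{"dx":0,"dy":0,"dz":0,"wx":0,"wy":0,"wz":0,"claw":30}]' 30
```

```text
clock: 6.05
position: [0.5341, 0.2067, 0.0703]
tool_rot: [-3.142, -0.0, 3.009]
force: [-0.5, 0.2, -0.4]
grip_width: 0.0855
finger_force: 0.0
clock: 6.8
position: [0.5344, 0.2067, 0.071]
tool_rot: [3.141, 0.001, 3.01]
force: [-1.7, -1.7, 8.0]
grip_width: 0.0438
finger_force: 29.4
```

```bash
python3 -m handwheel '[{"dx":0,"dy":0,"dz":-0.3,"wx":0,"wy":0,"wz":0,"claw":30},{"dx":0,"dy":0,"dz":-0.3,"wx":0,"wy":0,"wz":0,"claw":30},{"dx":0,"dy":0,"dz":0,"wx":0,"wy":0,"wz":0,"claw":30}]' 30
python3 -m handwheel '[{"dx":-0.8,"dy":0.05,"dz":0,"wx":0,"wy":0,"wz":0,"claw":30},{"dx":-1.2,"dy":0.05,"dz":0,"wx":0,"wy":0,"wz":0,"claw":30},{"dx":-1.3,"dy":0,"dz":0,"wx":0,"wy":0,"wz":0,"claw":30},{"dx":-1.3,"dy":0,"dz":0,"wx":0,"wy":0,"wz":0,"claw":30},{"dx":-1.15,"dy":0,"dz":0,"wx":0,"wy":0,"wz":0,"claw":30},{"dx":0,"dy":0,"dz":0,"wx":0,"wy":0,"wz":0,"claw":30}]' 30
python3 - <<'E'
from h import *
s=monitor.observe(); B=[.6493,.0262,-.132]
p=s["position"]; print(bar2w([0,0,.132,0],(p-np.array([B[0],B[1],0]))[None]).round(4), np.round(s["qpos"],2))
C={c:cam(c) for c in("scene","side")}
u=[]
for c in C:
    r=optics.masks_of("long_collar",c); 
    if r: u.append(np.argwhere(r[0]["region"]).mean(0)[::-1]); print(c,r[0]["p"],u[-1])
cv2.imwrite("pics/g1.png",np.hstack([C[c]["frame"][100:350,130:450] for c in C]))
E
```

```text
clock: 7.18
position: [0.5342, 0.2066, 0.0766]
tool_rot: [3.141, 0.0, 3.01]
force: [-0.2, 0.4, -1.2]
grip_width: 0.0433
finger_force: 30.6
clock: 7.92
position: [0.5919, 0.1998, 0.0761]
tool_rot: [3.141, -0.0, 3.009]
force: [0.1, -0.4, -1.5]
grip_width: 0.0434
finger_force: 30.6
[[-0.0798  0.1646  0.0761]] [ 0.09  0.84 -0.8   1.69  0.73  0.94  0.44]
scene 0.72 [387.88129496 203.59352518]
side 0.57 [248.1459854  172.38686131]
```

View pics/g1.png

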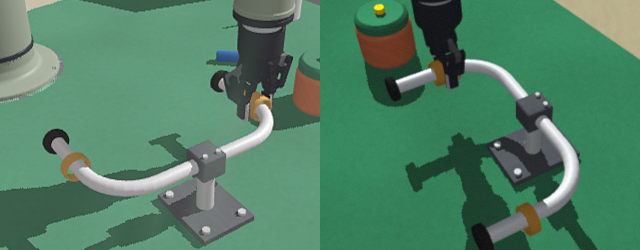

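The collar moved with the gripper to the start of the bend, at about (262,105) in the left crop. The force reading shows little more than the collar's weight. Next I'll follow the arc.

```bash
python3 -m handwheel '[{"dx":-1.25,"dy":-0.1,"dz":0,"wx":0,"wy":0,"wz":0.157,"claw":30},{"dx":-1.25,"dy":-0.1,"dz":0,"wx":0,"wy":0,"wz":0.157,"claw":30},{"dx":-1.25,"dy":-0.1,"dz":0,"wx":0,"wy":0,"wz":0.157,"claw":30},{"dx":0,"dy":0,"dz":0,"wx":0,"wy":0,"wz":0,"claw":30}]' 30
python3 - <<'E'
from h import *
s=monitor.observe(); p=s["position"]; q=bar2w([0,0,.132,0],(p-np.array([.6493,.0262,0]))[None])[0]
th=np.pi-.132-s["tool_rot"][2]
print(q.round(4),th,"want",-.08+.08*np.sin(th),.085+.08*np.cos(th), np.round(s["qpos"],2))
E
```

```text
clock: 8.62
position: [0.6263, 0.1863, 0.0764]
tool_rot: [-3.141, 0.001, 2.539]
force: [-0.3, 0.2, -0.8]
grip_width: 0.0434
finger_force: 30.6
[-0.0439  0.1557  0.0764] 0.470553726490579 want -0.04372960792777933 0.15630539011131903 [ 0.05  0.84 -0.7   1.61  0.64  0.93  0.1 ]
```

Tracking is within 1 mm of the bar's axis and the force is still small, so I'll do the rest of the bend.

```bash
python3 -m handwheel '[{"dx":-1.25,"dy":-0.1,"dz":0,"wx":0,"wy":0,"wz":0.157,"claw":30},{"dx":-1.25,"dy":-0.1,"dz":0,"wx":0,"wy":0,"wz":0.157,"claw":30},{"dx":-1.25,"dy":-0.1,"dz":0,"wx":0,"wy":0,"wz":0.157,"claw":30},{"dx":-1.25,"dy":-0.1,"dz":0,"wx":0,"wy":0,"wz":0.157,"claw":30},{"dx":0,"dy":0,"dz":0,"wx":0,"wy":0,"wz":0,"claw":30}]' 30
python3 -m handwheel '[{"dx":-1.25,"dy":-0.1,"dz":0,"wx":0,"wy":0,"wz":0.157,"claw":30},{"dx":-1.25,"dy":-0.1,"dz":0,"wx":0,"wy":0,"wz":0.157,"claw":30},{"dx":-1.25,"dy":-0.1,"dz":0,"wx":0,"wy":0,"wz":0.157,"claw":30},{"dx":0,"dy":0,"dz":0,"wx":0,"wy":0,"wz":0,"claw":30}]' 30
python3 - <<'E'
from h import *
s=monitor.observe(); p=s["position"]; q=bar2w([0,0,.132,0],(p-np.array([.6493,.0262,0]))[None])[0]
th=np.pi-.132-s["tool_rot"][2]
print(q.round(4),th,"want",-.08+.08*np.sin(th),.085+.08*np.cos(th), np.round(s["qpos"],2))
C={c:cam(c) for c in("scene","side")}
cv2.imwrite("pics/g2.png",np.hstack([C[c]["frame"][100:350,130:450] for c in C]))
E
```

```text
clock: 9.25
position: [0.6557, 0.147, 0.0763]
tool_rot: [-3.141, 0.001, 1.914]
force: [0.5, 0.2, -0.5]
grip_width: 0.0438
finger_force: 30.6
clock: 9.75
position: [0.6593, 0.1103, 0.0763]
tool_rot: [-3.141, 0.0, 1.445]
force: [-0.9, 0.4, -0.3]
grip_width: 0.0437
finger_force: 30.6
[-0.0011  0.0847  0.0763] 1.5641733621013116 want -1.75454003990827e-06 0.08552983330206222 [ 0.02  0.8  -0.44  1.57  0.42  0.87 -0.7 ]
```

View pics/g2.png

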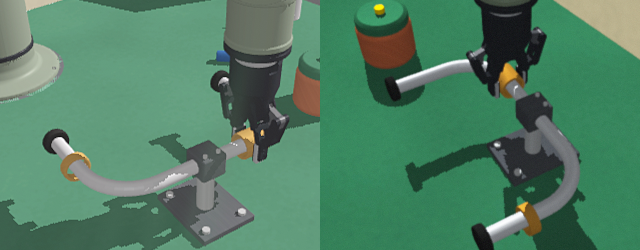

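The collar has come round the bend to the straight middle part, at (240,145) in the left crop, and the short collar hasn't moved. Next I'll slide about 35 mm, lower it, and check the gap before letting go.

```bash
python3 -m handwheel '[{"dx":-1,"dy":0.1,"dz":0,"wx":0,"wy":0,"wz":0,"claw":30},{"dx":-1.2,"dy":0,"dz":0,"wx":0,"wy":0,"wz":0,"claw":30},{"dx":-0.8,"dy":0,"dz":0,"wx":0,"wy":0,"wz":0,"claw":30},{"dx":-0.5,"dy":0,"dz":0,"wx":0,"wy":0,"wz":0,"claw":30},{"dx":0,"dy":0,"dz":0.3,"wx":0,"wy":0,"wz":0,"claw":30},{"dx":0,"dy":0,"dz":0.2,"wx":0,"wy":0,"wz":0,"claw":30},{"dx":0,"dy":0,"dz":0,"wx":0,"wy":0,"wz":0,"claw":30}]' 30
python3 - <<'E'
from h import *
C={c:cam(c) for c in("scene","side")}
s=monitor.observe(); p=s["position"]; print(bar2w([0,0,.132,0],(p-np.array([.6493,.0262,0]))[None])[0].round(4))
cv2.imwrite("pics/g3.png",cv2.resize(np.hstack([C["scene"]["frame"][180:320,290:430],C["side"]["frame"][140:280,270:410]]),None,fx=2.5,fy=2.5))
E
```

```text
clock: 10.72
position: [0.6562, 0.0758, 0.0712]
tool_rot: [-3.141, -0.0, 1.44]
force: [0.7, 0.2, -1.1]
grip_width: 0.0436
finger_force: 30.6
[0.0004 0.05   0.0712]
```

View pics/g3.png

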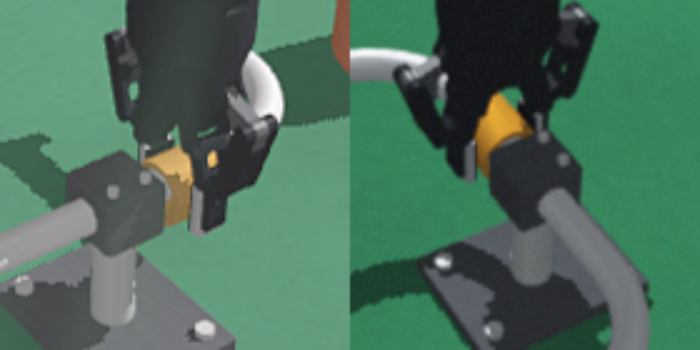

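The collar sits right beside the clamp, at (168,185) in the left crop, with a gap of only a few mm. Now I'll open the gripper and retreat straight up.

```bash
python3 -m handwheel '[{"dx":0,"dy":0,"dz":0,"wx":0,"wy":0,"wz":0,"claw":100},{"dx":0,"dy":0,"dz":0,"wx":0,"wy":0,"wz":0,"claw":100},{"dx":0,"dy":0,"dz":0,"wx":0,"wy":0,"wz":0,"claw":100},{"dx":0,"dy":0,"dz":0,"wx":0,"wy":0,"wz":0,"claw":100},{"dx":0,"dy":0,"dz":0,"wx":0,"wy":0,"wz":0,"claw":100},{"dx":0,"dy":0,"dz":0,"wx":0,"wy":0,"wz":0,"claw":100}]'
python3 -m handwheel '[{"dx":0,"dy":0,"dz":-2,"wx":0,"wy":0,"wz":0,"claw":100},{"dx":0,"dy":0,"dz":-4,"wx":0,"wy":0,"wz":0,"claw":100},{"dx":0,"dy":0,"dz":-4,"wx":0,"wy":0,"wz":0,"claw":100},{"dx":0,"dy":0,"dz":-4,"wx":0,"wy":0,"wz":0,"claw":100},{"dx":0,"dy":0,"dz":-4,"wx":0,"wy":0,"wz":0,"claw":100},{"dx":0,"dy":0,"dz":-1,"wx":0,"wy":0,"wz":0,"claw":100},{"dx":0,"dy":0,"dz":0,"wx":0,"wy":0,"wz":0,"claw":100},{"dx":0,"dy":0,"dz":0,"wx":0,"wy":0,"wz":0,"claw":100}]'
python3 - <<'E'
from h import *
C={c:cam(c) for c in("scene","side")}
for n in("long_collar","short_collar"):
    u=[]
    for c in C:
        for k in range(4):
            r=[m for m in optics.masks_of(n,c) if m["p"]>.4]
            if r: break
            cam(c)
        if r: u.append(np.argwhere(r[0]["region"]).mean(0)[::-1])
    if len(u)==2:
        X=tri([C[c]["P"] for c in C],u); print(n,X.round(4),bar2w([0,0,.132,0],(X-[.6493,.0262,0])[None])[0].round(4))
cv2.imwrite("pics/end.png",np.hstack([C[c]["frame"][100:400,100:480] for c in C]))
E
```

```text
clock: 11.58
position: [0.6563, 0.0754, 0.0713]
tool_rot: [3.142, 0.0, 1.44]
force: [-0.4, 0.3, -0.5]
grip_width: 0.0852
finger_force: 0.0
clock: 12.58
position: [0.6558, 0.0753, 0.2604]
tool_rot: [-3.14, 0.0, 1.44]
force: [-0.0, -0.6, -0.1]
grip_width: 0.0853
finger_force: 0.0
long_collar [0.658  0.0885 0.0912] [0.0005 0.0629 0.0912]
short_collar [ 0.5206 -0.1264  0.0993] [-0.1075 -0.1682  0.0993]
```

View pics/end.png

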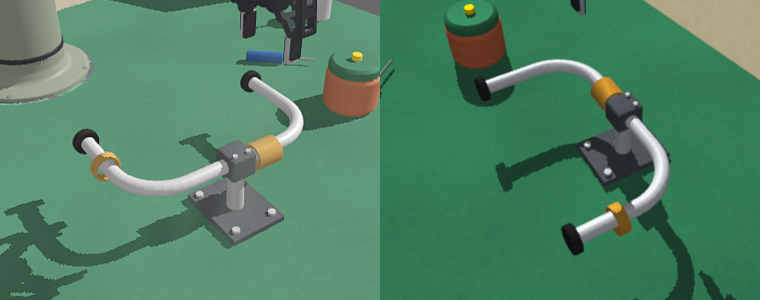

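The collar is on the straight part next to the clamp, at (265,150) left and (605,93) right. The short collar hasn't moved. The 63 mm centroid estimate is skewed because the clamp hides part of the collar in the side view. I'll check it by comparing the collar's far edge with where it would fall at different positions.

```bash
python3 - <<'E'
from h import *
B=[.6493,.0262,-.132,0]
for c in("scene","side","wrist"):
    f=cam(c); hsv=cv2.cvtColor(f["frame"],cv2.COLOR_BGR2HSV)
    m=cv2.inRange(hsv,(10,110,80),(28,255,255))>0
    ax=None; res=[]
    def ring(y):
        t=np.linspace(0,2*np.pi,24,endpoint=False); return np.c_[.022*np.cos(t),np.full(24,y),.094+.022*np.sin(t)]
    S=lambda ys:cv2.fillConvexPoly(np.zeros((480,640),np.uint8),cv2.convexHull(np.round(proj(f["P"],bar2w(B,np.r_[ring(ys-.022),ring(ys+.022)]))).astype(np.int32)),1)>0
    blk=cv2.fillConvexPoly(np.zeros((480,640),np.uint8),cv2.convexHull(np.round(proj(f["P"],bar2w(B,PARTS[-3]))).astype(np.int32)),1)>0
    roi=S(.03)|S(.05)|S(.07)|S(.09)
    for y in np.arange(.044,.072,.002):
        a=S(y)&~(blk if c!="wrist" else False) ; b=m&roi; res.append((round((a&b).sum()/max(1,(a|b).sum()),3),round(y,3)))
    print(c,sorted(res)[::-1][:4])
print(monitor.observe()["clock"])
E
```

```text
scene [(np.float64(0.835), np.float64(0.052)), (np.float64(0.824), np.float64(0.054)), (np.float64(0.809), np.float64(0.05)), (np.float64(0.801), np.float64(0.056))]
side [(np.float64(0.855), np.float64(0.048)), (np.float64(0.852), np.float64(0.05)), (np.float64(0.851), np.float64(0.046)), (np.float64(0.839), np.float64(0.052))]
wrist [(np.float64(0.859), np.float64(0.052)), (np.float64(0.851), np.float64(0.05)), (np.float64(0.818), np.float64(0.048)), (np.float64(0.817), np.float64(0.054))]
13.025<stdin>:13: DeprecationWarning: Bitwise inversion '~' on bool is deprecated and will be removed in Python 3.16. This returns the bitwise inversion of the underlying int object and is usually not what you expect from negating a bool. Use the 'not' operator for boolean negation or ~int(x) if you really want the bitwise inversion of the underlying int.
```

```bash
python3 -c "
from workcell import job_done; print(job_done())"
```

```text
the job is handed in; nothing more can be done
None
```

The long collar now hangs on the straight middle part, about 7 mm from the stem clamp (centre about 51 mm from the clamp's middle); the gripper is clear, the short collar did not move, and the job was handed in at about 13 s, though no verdict was returned.

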